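# Build the rocking rest and bring the angle gauge to its index mark

## Robot

A 6-joint arm with a two-finger parallel gripper is mounted at the origin on the work surface. World frame = base frame: x ahead of the robot, y to its left, z up, the work surface at z = 0. Lengths are in m, angles in rad, forces in N, time in s.
With the tool pointing down it reaches from about 0.3 to 0.875 m from the base axis. Payload 6.4 kg.
Tool frame: the origin (TCP) lies at the very end of the fingers, on their centre line; the grasp point (between the pads) lies 19 mm behind it; z points along the fingers, y is the line along which they close (so a half turn about z gives the same grasp; the last joint's range is limited). The gripper opens to 85 mm and grips with 20 to 120 N. Pads are 22 mm wide; open, the fingers measure 114 mm over their backs; the gripper's body (76 mm by 85 mm) begins 54 mm behind the grasp point. The pads swing forward as they close: fully open they stand 13 mm farther back than shut.
Start: joints at [-1.511, 0.181, 1.607, -0, 1.354, -0.206], TCP at [0.151, -0.555, 0.231] pointing down, gripper open.
Joint ranges: [-2.99, 2.99], [-0.89, 2.07], [0.3, 2.58], [-1.14, 4.28], [0, 2.63], [-3.12, 3.12]. Speed limits (rad/s): [2.57, 2.57, 3.01, 3.14, 3.14, 3.14].

## Interface

Orientations are given as a unit quaternion [w, x, y, z].
In Python, from bench import ctrl, camrig, probe_bus, hand_in gives the robot as it stands (ctrl), with the cameras (camrig), the readings (probe_bus) and the job as plain functions.
- The arm moves only by the shell command python3 jog.py 'ROWS'. ROWS is a JSON list of rows, 1 to 10 of them, each of 7 numbers: dx, dy, dz in m, then a rotation vector rx, ry, rz in rad, then the opening from 0.0 (shut) to 1.0 (fully open); each row is the pose to reach, as a shift and turn from the pose commanded when the command began, along the tool's axes at that moment; what a row does not reach only later rows make up. A row lasts 1/8 s, in which the tool goes at most 0.0625 m and 0.188 rad, less where a joint would pass 70% of its speed; a pose out of reach is approached as far as the arm can. The fingers move at their own pace and stop on an object; the grip force is fixed at half the most. Time passes only in rows, so rows that do not move let the fingers close. It prints the time, the measured TCP pose, the force, the opening and the grip force at its end.
- probe_bus.get_obs(): the state, without advancing time (a new reading comes with each control period).
- camrig.camera(name): name is "scene" or "top" or "wrist"; returns the picture (480x640x3 uint8, blue, green, red); there is no depth.
- camrig.camera_params(name): a dict with "fovy" (degrees; the focal length in pixels is half the picture's height over the tangent of half this angle, whatever the lens; pixels are square), "cx", "cy" (the principal point, pixels), "dist" ([k1, k2, p1, p2, k3] as OpenCV has them; the pictures are not rectified), "view" (4x4, takes a point from world to camera coordinates). Camera axes: x right, y up, looking along -z (the intrinsics and any distortion apply to the point x, -y, -z); pixel columns grow to the right and rows downward; lengths in m; the calibration is good to about 2 mm. A picture is of the moment at which its call begins: read the wrist's pose just before it. camera_params takes no time and is no camera call; for the wrist camera it gives the pose at the moment of the call.
- hand_in(): hands the job in; it is judged then, once.
The state is a dict: "time_s": time; "q": joint angles; "dq": joint speeds; "joint_efforts": joint torques, N m; "eef_pos": TCP position; "eef_rot": TCP orientation; "wrist_force": force on the tool from outside, world axes, zero at the start; "torque": the same for the moment, N m; "opening": opening from 0.0 (shut) to 1.0 (fully open); "grasp_force": force on a finger pad.
Only numpy, scipy, OpenCV 4.12 (cv2) and the standard library are available. Lean on these libraries where they do the work, as an engineer would, in place of code of your own. Each camera call takes 0.05 s, during which the arm holds its last target. There are 200 camera calls.

## Task

Build the rocking rest: lay the flat steel disc centred on the round base plate, then the domed disc, dome up, centred on the flat one. Then take the pendulum angle gauge by its stem, stand it upright with the middle of its foot on the dome, and rock it over sideways on the dome until its swinging pointer settles in the gap of the index mark. Finish while holding it there, gauge still bearing lightly on the dome and carried by nothing else but your grip; never press hard, do not let the gauge fall over, and leave the jar, spool and screwdriver where they are.

Things in the scene. Friction and masses are not known exactly. Their poses are not given: they have to be found in the camera images.
- plate: round aluminium base plate fixed to the bench, diameter 76, thickness 6; origin at the centre of its underside, on the bench (z = 0). Somewhere in the middle of the work area
- spacer: plain flat steel disc, diameter 48, thickness 14, 0.2 kg, loose, lying on the bench at the robot's right (-y); origin at the centre of its underside
- domed: steel disc, diameter 48: straight side 10 high, then a spherical crown (radius 50), 16 high in all; 0.18 kg, loose, dome up on the bench at the robot's right (-y); origin at the centre of its underside. Which disc lies nearer the robot varies. The finished stack (plate, flat disc, domed disc) is 36 high; the gauge's flat foot can roll on the dome to about 28 degrees
- gauge: pendulum angle gauge, 0.3 to 0.5 kg, loose, standing at the robot's left. Foot 40 (x) by 110 (y) by 8; case 106 wide (y), 26 deep, up to 132 high; on top, mid, a black stem 20 (x) by 24 (y), 132 to 184 high. Origin: centre of the foot's underside; x out of the dial (away from the robot), y along the foot to the robot's left, z up. Window covers the moving parts
- gauge_grip (a point): middle of the gauge's grip stem, 161 above the foot's underside on the gauge's z axis; same axes as the gauge. Fingers at this height, pads either on the 24 wide (y) or the 20 wide (x) faces, clear the case
- pointer (a joint): angle (rad) of the swinging pendulum pointer, settles in about 2 s. Hinged about the gauge's x axis at a hub 96 above the foot; 0 = towards the foot, positive = tip to the gauge's +y. It hangs plumb: leaning the gauge's top towards its +y by an angle a (turning it by -a about its x) makes it read +a
- mark (a joint): angle (rad) of the index mark on the dial, same zero and sign as joint pointer: a black fork of two short teeth with a gap of 10 mm between them, set beforehand between 0.15 and 0.35, always on the +y side; fixed during the job. The pointer is on the mark when the two angles agree
- pointer_tip (a point): tip of the pointer, 68 from the hub
- mark_gap (a point): middle of the gap of the index mark, 68 from the hub, in the plane in which the pointer tip swings
- jar: bystander: small amber jar with white cap, diameter 42, height 55, beyond the plate; origin at the centre of its underside
- spool: bystander: aluminium wire spool standing on its flange, diameter 52, height 34, beyond the plate to the right; origin at the centre of its underside
- driver: bystander: screwdriver about 160 long lying on the bench beyond the gauge; origin near its middle on the underside

How it is judged:
By the outcome, as a careful person would: the job done as asked, in the order asked, and still so for the second after the job is handed in, while the arm keeps its last pose, push and grip.
It also fails if it takes over 67 s, if anything falls off the work surface, if the arm or the gripper's body presses on something with over 40 N, if the wrist force passes 120 N, or if a joint passes its speed limit or range.

## Working session

There is one attempt and no reset: what is moved stays moved. The work goes in short steps, Python scripts to look and compute and a shell command to move; the robot and the scene stay as the last step left them, time stands still between calls to the robot, and variables do not carry over. Pictures are saved under pics/ and viewed, at most 10 in all, crops included, and the job is handed in when it is done.

```bash
ls; mkdir -p pics; cat > h.py <<'E'
import numpy as np, cv2
from bench import ctrl, camrig, probe_bus, hand_in
from scipy.spatial.transform import Rotation as R
def params(n):
    p=camrig.camera_params(n); f=240/np.tan(np.radians(p["fovy"])/2)
    K=np.array([[f,0,p["cx"]],[0,f,p["cy"]],[0,0,1]]); return K,np.array(p["dist"],float),np.array(p["view"])
def ray(n,uv,P=None):
    K,d,V=P or params(n)
    q=cv2.undistortPoints(np.array(uv,float).reshape(-1,1,2),K,d).reshape(-1,2)
    c=np.c_[q[:,0],-q[:,1],-np.ones(len(q))]
    return -V[:3,:3].T@V[:3,3], c@V[:3,:3]
def onz(n,uv,z,P=None):
    o,d=ray(n,uv,P); return o+d*((z-o[2])/d[:,2])[:,None]
def proj(n,X,P=None):
    K,d,V=P or params(n); X=np.atleast_2d(X); c=X@V[:3,:3].T+V[:3,3]; c=c*[1,-1,-1]
    return cv2.projectPoints(c,np.zeros(3),np.zeros(3),K,d)[0].reshape(-1,2)
def snap(n,f):
    P=params(n); im=camrig.camera(n); cv2.imwrite(f"pics/{f}.png",im); return im,P
def rot(q): return R.from_quat(np.r_[q[1:],q[0]])
E
python3 - <<'E'
from h import *
a,_=snap("top","top0"); b,_=snap("scene","scene0")
for n in("top","scene"):
    K,d,V=params(n); print(n,K[0,0],K[:2,2],d,(-V[:3,:3].T@V[:3,3]).round(3),V[:3,:3].round(2).tolist())
print(probe_bus.get_obs())
E
```

```text
bench.py
jog.py
pics
top 584.6990747136216 [331.38356436 233.99242379] [-0.16403108  0.          0.          0.          0.        ] [0.543 0.009 1.112] [[-0.03, -1.0, 0.02], [1.0, -0.03, 0.06], [-0.06, 0.02, 1.0]]
scene 460.1347064776359 [317.34761366 234.67001893] [-0.02765454  0.          0.          0.          0.        ] [ 1.106 -0.343  0.616] [[0.6, 0.8, -0.02], [-0.5, 0.39, 0.77], [0.63, -0.45, 0.63]]
{'time_s': 0.1, 'q': array([-1.51127706e+00,  1.81490997e-01,  1.60788209e+00, -6.43340159e-06,
        1.35380602e+00, -2.06307925e-01]), 'dq': array([-0.0007507 , -0.00153309, -0.0029734 , -0.00144873,  0.00021341,
        0.00095384]), 'joint_efforts': array([ 7.45339389e-05, -4.45881486e+01, -3.52238846e+01, -4.37012814e-04,
        4.11871006e-03, -1.84631830e-05]), 'eef_pos': array([ 0.1510377 , -0.5543034 ,  0.23047313]), 'eef_rot': array([-7.91324116e-04,  9.91179580e-01,  1.32523248e-01,  5.50340146e-05]), 'wrist_force': array([-0.46124156,  0.39475692,  0.66593672]), 'torque': array([-0.02666376,  0.0190708 , -0.02855668]), 'grasp_force': 0.0, 'opening': 1.0039422674489102}
```

View pics/top0.png

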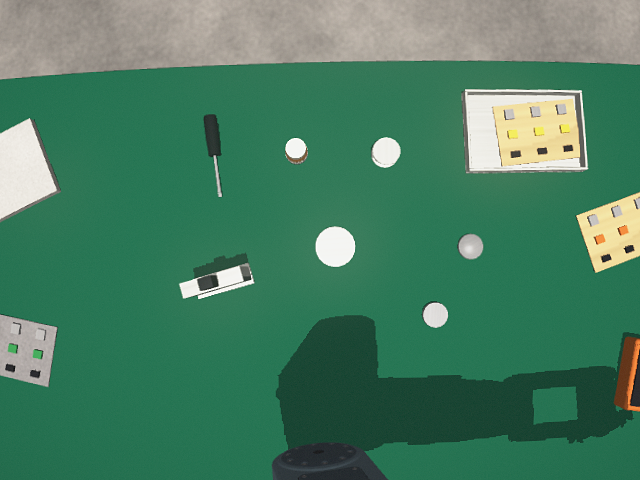

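View pics/scene0.png

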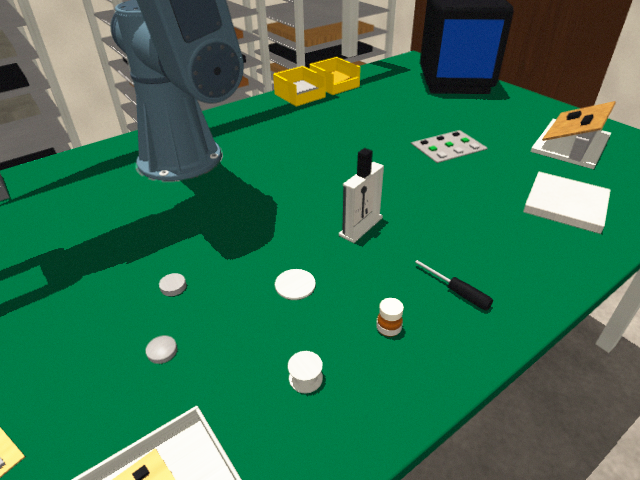

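The top view shows the plate at (335,246), flat disc (435,315), grey domed disc (471,246) and the gauge with its foot ends at (181,291) and (253,270). Its black stem is around (208,282). In the scene view, the stem is at (364,162) and the dial faces that camera. The jar, spool and driver are beyond.

```bash
python3 - <<'E'
from h import *
for n,seeds in (("top",dict(plate=(335,246,6),flat=(435,315,14),dome=(471,246,10),jar=(296,150,55),spool=(386,152,34))),("scene",dict(plate=(295,284,6),flat=(172,284,14),dome=(161,349,10)))):
    im=cv2.imread(f"pics/{n}0.png"); hsv=cv2.cvtColor(im,cv2.COLOR_BGR2HSV)
    m=((hsv[...,1]<90)&(hsv[...,2]>70)).astype(np.uint8)*255
    for k,(u,v,h) in seeds.items():
        l=cv2.connectedComponents(m)[1]; c=cv2.findContours((l==l[v,u]).astype(np.uint8),0,1)[0][0][:,0,:].astype(float)
        hull=cv2.convexHull(c.astype(np.float32)); 
        for z in ((h/1000,) if k not in("plate",) else (h/1000,)):
            X=onz(n,c,z)[:,:2]; cc,r=cv2.minEnclosingCircle((X*1000).astype(np.float32)); print(n,k,np.round(cc,1),round(r,1),"centroid",(X.mean(0)*1000).round(1), len(c))
im=cv2.imread("pics/top0.png"); cv2.imwrite("pics/g.png",np.hstack([cv2.resize(im[240:310,170:265],None,fx=4,fy=4,interpolation=2),cv2.resize(cv2.imread("pics/scene0.png")[140:250,325:395],None,fx=4,fy=4,interpolation=2)[:280*1] if 0 else cv2.resize(cv2.imread("pics/scene0.png")[145:245,325:395],(196,280))]))
E
```

```text
top plate [584.  -20.6] 39.0 centroid [583.9 -20.4] 115
top flat [ 450.  -205.3] 24.9 centroid [ 449.5 -205.5] 71
top dome [ 577.2 -279.1] 25.4 centroid [ 576.8 -279.2] 72
top jar [759.3  46.8] 24.4 centroid [759.   47.1] 69
top spool [ 757.  -119.6] 29.6 centroid [ 757.1 -119.5] 83
scene plate [589.5 -24.7] 40.5 centroid [590.5 -24. ] 102
scene flat [ 460.5 -208. ] 30.2 centroid [ 460.3 -208.7] 70
scene dome [ 584.2 -281. ] 28.1 centroid [ 584.1 -281.6] 82
```

View pics/g.png

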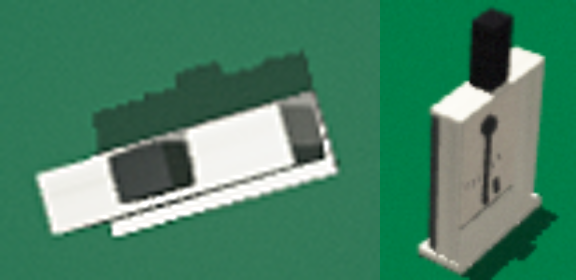

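The crop shows the stem top face centred around top pixel (205,284), and the case long edge runs from (180,284) to (249,263). On the dial side the pointer hangs plumb and the mark lies to its right. Next I go above the flat disc and refine with the wrist camera.

```bash
cat >> h.py <<'E'
def go(x,y,z,yaw=None):
    "tool-axis shift to world TCP target; yaw (deg) of tool x, tool pointing down"
    o=probe_bus.get_obs(); r=rot(o["eef_rot"]); d=r.inv().apply(np.array([x,y,z])-o["eef_pos"])
    rv=np.zeros(3)
    if yaw is not None:
        t=R.from_euler('z',yaw,degrees=True)*R.from_euler('x',180,degrees=True); rv=(r.inv()*t).as_rotvec()
    print("rows:",d.round(4),rv.round(4),"n",np.ceil(max(np.linalg.norm(d)/.0625,np.linalg.norm(rv)/.188)))
E
python3 - <<'E'
from h import *
K,d,V=params("wrist"); o=probe_bus.get_obs(); r=rot(o["eef_rot"])
print(K[0,0],K[:2,2],d,"cam in tool",r.inv().apply(-V[:3,:3].T@V[:3,3]-o["eef_pos"]).round(4),"view dir",r.inv().apply(-V[2,:3]).round(3),"right",r.inv().apply(V[0,:3]).round(3))
g=np.array([[180,284],[249,263]]); a=onz("top",g,.132); print("case edge",a.round(4)); e=a[0]-a[1]; print("gauge y dir deg",np.degrees(np.arctan2(e[1],e[0]))); print("stem top",onz("top",[[205,284]],.184), "scene stem top",onz("scene",[[325+490/1-380-0+0,0]],.184) if 0 else "")
print("yaw now",np.degrees(r.as_euler('ZYX')))
go(.4495,-.2054,.16,15.2)
E
```

```text
418.401571452519 [316.65137656 241.71559428] [-0.07815713  0.          0.          0.          0.        ] cam in tool [ 0.0728 -0.0004 -0.1411] view dir [-0.28   0.001  0.96 ] right [-0.     1.    -0.001]
case edge [[0.5225 0.2449 0.132 ]
 [0.555  0.1272 0.132 ]]
gauge y dir deg 105.41924296663099
stem top [[0.52274299 0.19201696 0.184     ]] scene stem top 
yaw now [ 1.52308418e+01 -1.82678925e-02 -1.79910956e+02]
rows: [ 0.3796 -0.2581  0.071 ] [-0.0016 -0.0003  0.0005] n 8.0
```

```bash
P='[0.38,-0.258,0.071,0,0,0,1]'; python3 jog.py '[[0.38,-0.258,0.071,0,0,0,1],[0.38,-0.258,0.071,0,0,0,1],[0.38,-0.258,0.071,0,0,0,1],[0.38,-0.258,0.071,0,0,0,1],[0.38,-0.258,0.071,0,0,0,1],[0.38,-0.258,0.071,0,0,0,1],[0.38,-0.258,0.071,0,0,0,1],[0.38,-0.258,0.071,0,0,0,1],[0.38,-0.258,0.071,0,0,0,0.75],[0.38,-0.258,0.071,0,0,0,0.75]]'
cat >> h.py <<'E'
def disc(u,v,z,im,P,n="wrist",win=None):
    hsv=cv2.cvtColor(im,cv2.COLOR_BGR2HSV); m=((hsv[...,1]<90)&(hsv[...,2]>70)).astype(np.uint8)
    l=cv2.connectedComponents(m)[1]; u,v=int(round(u)),int(round(v))
    c=max(cv2.findContours((l==l[v,u]).astype(np.uint8),0,1)[0],key=cv2.contourArea)[:,0,:].astype(float)
    X=onz(n,c,z,P); cc,r=cv2.minEnclosingCircle((X[:,:2]*1000).astype(np.float32)); print("disc",np.round(cc,1),round(r,1),"mean",(X[:,:2].mean(0)*1000).round(1),"bbox",c.min(0),c.max(0)); return c,X
E
python3 - <<'E'
from h import *
im,P=snap("wrist","w1"); uv=proj("wrist",[.4495,-.2054,.014],P)[0]; print(uv); disc(*uv,.014,im,P)
E
```

```text
time_s: 1.35
eef_pos: [0.4496, -0.2064, 0.1602]
eef_rot: [0.0, 0.991, 0.133, -0.0]
wrist_force: [0.0, -0.4, 0.3]
opening: 0.748
grasp_force: 0.0
[315.43305177 226.29867835]
disc [ 452.8 -206.4] 25.2 mean [ 453.  -206.4] bbox [284. 187.] [352. 256.]
```

View pics/w1.png

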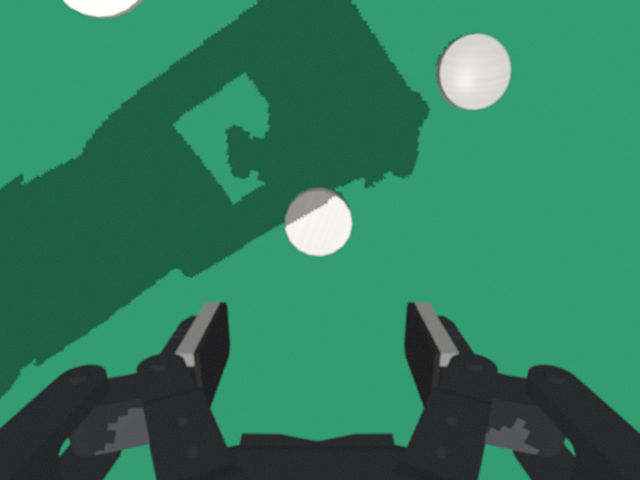

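The wrist view shows the flat disc at (318,222), domed disc at (475,71) and both pads clear. Descending on the flat disc.

```bash
python3 jog.py '[[0.001,0,0.06,0,0,0,0.72],[0.001,0,0.12,0,0,0,0.72],[0.001,0,0.145,0,0,0,0.72],[0.001,0,0.154,0,0,0,0.72],[0.001,0,0.154,0,0,0,0.72]]'; python3 jog.py '[[0,0,0.002,0,0,0,0.72],[0,0,0.004,0,0,0,0.72],[0,0,0.005,0,0,0,0.72]]'
```

```text
time_s: 2.02
eef_pos: [0.4508, -0.2067, 0.0066]
eef_rot: [0.0, 0.991, 0.132, 0.0]
wrist_force: [0.6, -0.7, -0.4]
opening: 0.719
grasp_force: 0.0
time_s: 2.4
eef_pos: [0.4513, -0.206, 0.0018]
eef_rot: [0.0, 0.991, 0.133, 0.0]
wrist_force: [-0.6, 0.6, -1.0]
opening: 0.724
grasp_force: 0.0
```

```bash
python3 jog.py '[[0,0,0.001,0,0,0,0.72],[0,0,0.002,0,0,0,0.72],[0,0,0.003,0,0,0,0.72]]'; python3 jog.py '[[0,0,0,0,0,0,0.3],[0,0,0,0,0,0,0.3],[0,0,0,0,0,0,0.3],[0,0,0,0,0,0,0.3]]'
```

```text
time_s: 2.78
eef_pos: [0.4509, -0.2058, -0.0018]
eef_rot: [-0.0, 0.991, 0.133, -0.0]
wrist_force: [-0.1, 0.0, 0.5]
opening: 0.722
grasp_force: 0.0
time_s: 3.28
eef_pos: [0.451, -0.2059, -0.0013]
eef_rot: [0.0, 0.991, 0.133, 0.0]
wrist_force: [-1.7, 1.4, 5.7]
opening: 0.528
grasp_force: 60.6
```

```bash
python3 -c "
from h import *
print(probe_bus.get_obs()['q'].round(3))"; python3 jog.py '[[0,0,0,0,0,0,0.72],[0,0,0,0,0,0.18,0.72],[0,0,0,0,0,0.36,0.72],[0,0,0,0,0,0.54,0.72]]';python3 -c "
from h import *
print(probe_bus.get_obs()['q'].round(3))"
```

```text
[-0.668  0.359  1.939 -0.     0.843  0.637]
time_s: 3.78
eef_pos: [0.4508, -0.2057, -0.0019]
eef_rot: [-0.0, 0.99, -0.14, -0.0]
wrist_force: [0.0, -0.1, 0.4]
opening: 0.721
grasp_force: 0.0
[-0.668  0.36   1.939  0.     0.842  1.183]
```

```bash
python3 jog.py '[[0,0,0,0,0,0.18,0.72],[0,0,0,0,0,0.36,0.72],[0,0,0,0,0,0.54,0.72],[0,0,0,0,0,0.72,0.72],[0,0,0,0,0,0.9,0.72],[0,0,0,0,0,1.03,0.72],[0,0,0,0,0,1.03,0.3],[0,0,0,0,0,1.03,0.3],[0,0,0,0,0,1.03,0.3],[0,0,0,0,0,1.03,0.3]]'; python3 -c "
from h import *
go(.584,-.0205,.16,15.2)
go(.584,-.0205,.16)"
```

```text
time_s: 5.03
eef_pos: [0.451, -0.2058, -0.0014]
eef_rot: [-0.0, 0.796, -0.606, 0.0]
wrist_force: [-1.0, 1.2, 4.9]
opening: 0.522
grasp_force: 60.6
rows: [-0.1432 -0.1776 -0.1614] [-0.     -0.     -1.5663] n 9.0
rows: [-0.1432 -0.1776 -0.1614] [0. 0. 0.] n 5.0
```

```bash
python3 jog.py '[[0,0,-0.02,0,0,0,0.3],[0,0,-0.08,0,0,-0.18,0.3],[-0.04,-0.035,-0.121,0,0,-0.36,0.3],[-0.08,-0.07,-0.121,0,0,-0.54,0.3],[-0.12,-0.1,-0.121,0,0,-0.72,0.3],[-0.144,-0.117,-0.121,0,0,-0.9,0.3],[-0.144,-0.117,-0.121,0,0,-1.08,0.3],[-0.144,-0.117,-0.121,0,0,-1.26,0.3],[-0.144,-0.117,-0.121,0,0,-1.44,0.3],[-0.144,-0.117,-0.121,0,0,-1.566,0.3]]'; python3 jog.py '[[0,0,0,0,0,0,0.3],[0,0,0,0,0,0,0.3]]'
python3 - <<'E'
from h import *
im,P=snap("wrist","w2"); uv=proj("wrist",[.584,-.0205,.006],P)[0]; print(uv); c,X=disc(*uv,.006,im,P); im2=im.copy()
cv2.drawContours(im2,[c.astype(int)],-1,(0,0,255),1); cv2.imwrite("pics/w2c.png",im2)
E
```

```text
time_s: 6.28
eef_pos: [0.5253, -0.0358, 0.1187]
eef_rot: [-0.0, 0.991, 0.135, -0.001]
wrist_force: [-0.5, -0.6, -2.2]
opening: 0.523
grasp_force: 62.2
time_s: 6.52
eef_pos: [0.5256, -0.036, 0.119]
eef_rot: [-0.0, 0.992, 0.13, -0.0]
wrist_force: [0.0, -0.3, -2.1]
opening: 0.519
grasp_force: 62.2
[317.10613408 141.72689868]
disc [586.4 -21.3] 38.3 mean [587.  -21.1] bbox [256.  70.] [383. 201.]
```

View pics/w2c.png

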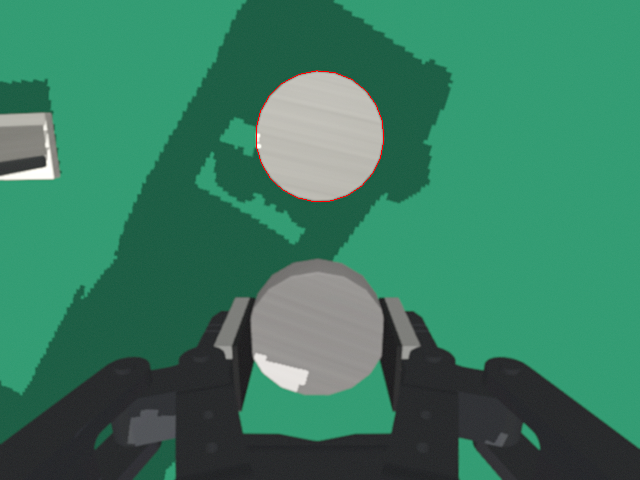

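The plate is cleanly outlined at (320,136), and the held flat disc's top face is centred near (317,333).

```bash
python3 - <<'E'
from h import *
o=probe_bus.get_obs(); print(o["eef_pos"])
P=params("wrist")
# top face rim: widest points and top/bottom arcs
print(onz("wrist",[[251,330],[384,330],[317,272],[317,395]],.1344,P).round(4), o["eef_pos"])
r=rot(o["eef_rot"]); print(r.inv().apply(onz("wrist",[[251,330],[384,330],[317,272],[317,395]],.1344,P)-o["eef_pos"]).round(4))
go(.586,-.0212,.03,15.2)
E
```

```text
[ 0.52565903 -0.03604456  0.1190713 ]
[[ 0.525  -0.0131  0.1344]
 [ 0.5365 -0.0562  0.1344]
 [ 0.5508 -0.0291  0.1344]
 [ 0.5058 -0.0411  0.1344]] [ 0.52565903 -0.03604456  0.1190713 ]
[[ 0.0053 -0.0224 -0.0153]
 [ 0.0052  0.0223 -0.0153]
 [ 0.026  -0.0002 -0.0153]
 [-0.0205 -0.0002 -0.0153]]
rows: [0.0622 0.0012 0.089 ] [-0.0002  0.0004 -0.0046] n 2.0
```

```bash
python3 jog.py '[[0.03,0.0006,0.03,0,0,0,0.3],[0.062,0.0012,0.075,0,0,0,0.3],[0.062,0.0012,0.1,0,0,0,0.3],[0.062,0.0012,0.107,0,0,0,0.3],[0.062,0.0012,0.109,0,0,0,0.3]]'; python3 jog.py '[[0,0,0.001,0,0,0,0.3],[0,0,0.002,0,0,0,0.3]]'
```

```text
time_s: 7.2
eef_pos: [0.5861, -0.0213, 0.0105]
eef_rot: [0.0, 0.991, 0.13, 0.0]
wrist_force: [0.6, -0.9, -1.6]
opening: 0.519
grasp_force: 62.2
time_s: 7.45
eef_pos: [0.5869, -0.0215, 0.0096]
eef_rot: [0.0, 0.991, 0.13, 0.001]
wrist_force: [0.3, 0.3, -3.5]
opening: 0.524
grasp_force: 62.2
```

```bash
python3 jog.py '[[0,0,0.001,0,0,0,0.3],[0,0,0.002,0,0,0,0.3]]'; python3 jog.py '[[0,0,0.001,0,0,0,0.3],[0,0,0.002,0,0,0,0.3]]'
```

```text
time_s: 7.7
eef_pos: [0.5862, -0.0212, 0.0066]
eef_rot: [0.0, 0.991, 0.131, 0.0]
wrist_force: [-1.1, 0.1, -1.1]
opening: 0.523
grasp_force: 62.2
time_s: 7.95
eef_pos: [0.586, -0.0212, 0.0047]
eef_rot: [-0.0, 0.991, 0.131, -0.0]
wrist_force: [-4.7, 0.1, 8.8]
opening: 0.524
grasp_force: 63.2
```

```bash
python3 jog.py '[[0,0,0,0,0,0,0.72],[0,0,0,0,0,0,0.72],[0,0,-0.03,0,0,0,0.72],[0,0,-0.09,0,0,0,0.72],[0,0,-0.12,0,0,0,0.72],[0,0,-0.12,0,0,0,0.72]]'
python3 - <<'E'
from h import *
im,P=snap("wrist","w3"); uv=proj("wrist",[.586,-.021,.02],P)[0]; print(uv)
cv2.imwrite("pics/w3c.png",cv2.resize(im[120:320,200:430],None,fx=3,fy=3,interpolation=cv2.INTER_CUBIC))
E
```

```text
time_s: 8.7
eef_pos: [0.5884, -0.0217, 0.1277]
eef_rot: [0.001, 0.991, 0.131, 0.003]
wrist_force: [-0.7, -0.1, -1.3]
opening: 0.721
grasp_force: 0.0
[314.32626373 246.28802542]
```

View pics/w3c.png

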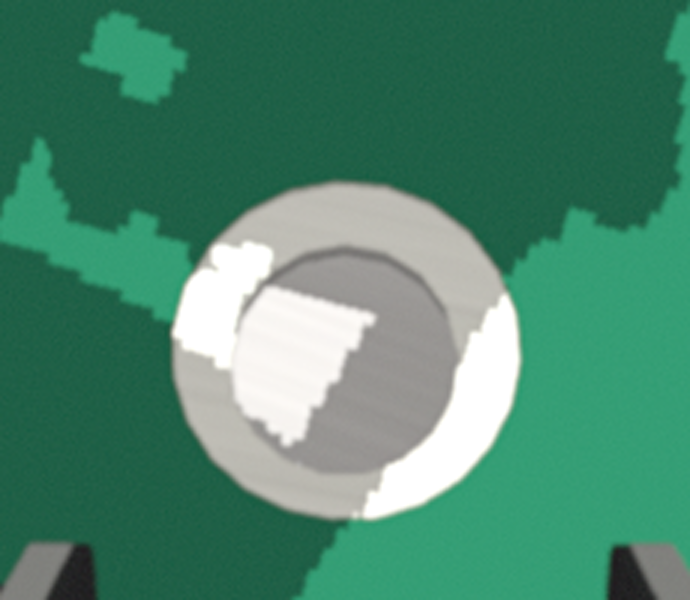

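The crop shows the plate's edges at left 172, right 520, top 181 and bottom 521. The flat disc's top face spans left 232, right 458, top about 254 and bottom 474.

```bash
python3 - <<'E'
from h import *
P=params("wrist"); o=probe_bus.get_obs(); r=rot(o["eef_rot"])
def cen(l,rr,t,b,z):
    my=(t+b)/2; mx=(l+rr)/2
    p=np.array([[l,my],[rr,my],[mx,t],[mx,b]])/3+[200,120]
    X=onz("wrist",p,z,P); x=R.from_euler('z',-15.2,degrees=True).apply(X); print("w",np.linalg.norm(X[0]-X[1]),np.linalg.norm(X[2]-X[3])); c=np.array([(x[2,0]+x[3,0])/2,(x[0,1]+x[1,1])/2,z]); return R.from_euler('z',15.2,degrees=True).apply(c)
a=cen(172,520,181,521,.006); b=cen(232,458,254,474,.02); print(a,b,"disc-plate in tool-ish",R.from_euler('z',-15.2,degrees=True).apply(b-a).round(4),o["eef_pos"])
go(.577,-.279,.127,15.2)
E
```

```text
w 0.07510829958864929 0.07625748700698046
w 0.04625520678865791 0.04689220293490717
[ 0.58541862 -0.0208561   0.006     ] [ 0.58730465 -0.02014022  0.02      ] disc-plate in tool-ish [0.002  0.0002 0.014 ] [ 0.58684232 -0.02134623  0.12542061]
rows: [-0.0762  0.2463 -0.0014] [ 0.0013 -0.0024 -0.0035] n 5.0
```

```bash
python3 jog.py '[[-0.076,0.246,0,0,0,0,0.72],[-0.076,0.246,0,0,0,0,0.72],[-0.076,0.246,0,0,0,0,0.72],[-0.076,0.246,0,0,0,0,0.72],[-0.076,0.246,0,0,0,0,0.72],[-0.076,0.246,0,0,0,0,0.72]]'
python3 - <<'E'
from h import *
im,P=snap("wrist","w4"); uv=proj("wrist",[.577,-.28,.01],P)[0]; print(uv); c,X=disc(*uv,.01,im,P)
x=R.from_euler('z',-15.2,degrees=True).apply(X); print("tool-frame extents",x.min(0),x.max(0),"y centre",(x[:,1].min()+x[:,1].max())/2)
xc=np.array([x[:,0].min()+.024,(x[:,1].min()+x[:,1].max())/2,0]); t=R.from_euler('z',15.2,degrees=True).apply(xc); print(t)
go(t[0],t[1],.0,15.2)
E
```

```text
time_s: 9.5
eef_pos: [0.5751, -0.2782, 0.1222]
eef_rot: [-0.001, 0.992, 0.13, -0.001]
wrist_force: [-0.2, 1.3, -0.9]
opening: 0.72
grasp_force: 0.0
[321.04631626 237.63323049]
disc [ 579.9 -280.1] 25.2 mean [ 580.  -280.2] bbox [284. 194.] [361. 271.]
tool-frame extents [ 0.46105124 -0.44663554  0.01      ] [ 0.51111482 -0.39822688  0.01      ] y centre -0.4224312090755569
[ 0.57883934 -0.2804779   0.        ]
rows: [0.0026 0.0044 0.1225] [-0.0028  0.0017 -0.0036] n 2.0
```

```bash
python3 jog.py '[[0.0026,0.0044,0.06,0,0,0,0.72],[0.0026,0.0044,0.105,0,0,0,0.72],[0.0026,0.0044,0.118,0,0,0,0.72],[0.0026,0.0044,0.121,0,0,0,0.72],[0.0026,0.0044,0.123,0,0,0,0.72],[0.0026,0.0044,0.125,0,0,0,0.72],[0.0026,0.0044,0.125,0,0,0,0.72]]';  python3 jog.py '[[0,0,0,0,0,0,0.3],[0,0,0,0,0,0,0.3],[0,0,0,0,0,0,0.3],[0,0,0,0,0,0,0.3]]'
```

```text
time_s: 10.42
eef_pos: [0.5805, -0.2825, 0.0003]
eef_rot: [0.001, 0.991, 0.131, 0.001]
wrist_force: [-0.1, 0.1, 0.4]
opening: 0.723
grasp_force: 0.0
time_s: 10.92
eef_pos: [0.5805, -0.2824, 0.0006]
eef_rot: [0.0, 0.991, 0.13, 0.0]
wrist_force: [-2.0, 1.1, 5.9]
opening: 0.529
grasp_force: 60.7
```

```bash
python3 jog.py '[[0,0,-0.005,0,0,0,0.3],[0,0,-0.03,0,0,0,0.3],[0,0,-0.06,0,0,0,0.3],[0,0,-0.06,0,0,0,0.3]]'; python3 -c "
from h import *
go(.5859,-.021,.06,15.2)"
```

```text
time_s: 11.42
eef_pos: [0.5817, -0.2834, 0.062]
eef_rot: [0.002, 0.991, 0.131, 0.002]
wrist_force: [0.5, -0.5, -1.9]
opening: 0.523
grasp_force: 61.7
rows: [ 0.0719 -0.2523  0.0011] [ 0.0043 -0.0034 -0.0035] n 5.0
```

```bash
python3 jog.py '[[0.072,-0.252,0,0,0,0,0.3],[0.072,-0.252,0,0,0,0,0.3],[0.072,-0.252,0,0,0,0,0.3],[0.072,-0.252,0,0,0,0,0.3],[0.072,-0.252,0,0,0,0,0.3],[0.072,-0.252,0,0,0,0,0.3],[0.072,-0.252,0,0,0,0,0.3],[0.072,-0.252,0,0,0,0,0.3]]'; python3 -c "
from h import *
go(.5859,-.021,.0226,15.2)"
```

```text
time_s: 12.42
eef_pos: [0.5844, -0.0217, 0.0591]
eef_rot: [0.0, 0.992, 0.129, -0.0]
wrist_force: [0.1, -0.2, -1.7]
opening: 0.524
grasp_force: 61.9
rows: [ 0.0017 -0.0003  0.0365] [ 0.0002  0.0001 -0.0057] n 1.0
```

```bash
python3 jog.py '[[0.0017,0,0.02,0,0,0,0.3],[0.0017,0,0.032,0,0,0,0.3],[0.0017,0,0.036,0,0,0,0.3],[0.0017,0,0.037,0,0,0,0.3]]'; python3 jog.py '[[0,0,0.001,0,0,0,0.3],[0,0,0.0015,0,0,0,0.3],[0,0,0.002,0,0,0,0.3]]'
```

```text
time_s: 12.92
eef_pos: [0.5855, -0.0195, 0.0216]
eef_rot: [-0.0, 0.991, 0.131, -0.001]
wrist_force: [0.4, -0.3, -0.9]
opening: 0.525
grasp_force: 61.9
time_s: 13.3
eef_pos: [0.5862, -0.0196, 0.0207]
eef_rot: [0.0, 0.991, 0.131, 0.0]
wrist_force: [-0.4, -0.5, 3.6]
opening: 0.526
grasp_force: 62.5
```

```bash
python3 jog.py '[[0,0,0,0,0,0,0.72],[0,0,0,0,0,0,0.72],[0,0,0,0,0,0,0.72]]'; python3 -c "
from h import *
go(.5859,-.021,.007,15.2)"
```

```text
time_s: 13.68
eef_pos: [0.5861, -0.0196, 0.0205]
eef_rot: [0.0, 0.991, 0.131, 0.0]
wrist_force: [0.1, 0.0, -0.2]
opening: 0.719
grasp_force: 0.0
rows: [-0.0006  0.0013  0.0135] [ 0.0002 -0.0004 -0.0035] n 1.0
```

```bash
python3 jog.py '[[-0.0006,0.0013,0.007,0,0,0,0.72],[-0.0006,0.0013,0.012,0,0,0,0.72],[-0.0006,0.0013,0.0135,0,0,0,0.72],[-0.0006,0.0013,0.0135,0,0,0,0.3],[-0.0006,0.0013,0.0135,0,0,0,0.3],[-0.0006,0.0013,0.0135,0,0,0,0.3],[-0.0006,0.0013,0.0135,0,0,0,0.72],[-0.0006,0.0013,0.0135,0,0,0,0.72]]'; python3 -c "
from h import *
go(.5859,-.021,.007,15.2)"
```

```text
time_s: 14.68
eef_pos: [0.5857, -0.0209, 0.0068]
eef_rot: [-0.0, 0.991, 0.131, 0.0]
wrist_force: [0.2, -0.2, 0.1]
opening: 0.723
grasp_force: 0.0
rows: [ 0.0002  0.0002 -0.0002] [-0.0001 -0.     -0.0035] n 1.0
```

```bash
python3 jog.py '[[0,0,0,0,0,-0.18,0.72],[0,0,0,0,0,-0.36,0.72],[0,0,0,0,0,-0.54,0.72],[0,0,0,0,0,-0.72,0.72],[0,0,0,0,0,-0.9,0.72],[0,0,0,0,0,-1.08,0.72],[0,0,0,0,0,-1.26,0.72],[0,0,0,0,0,-1.44,0.72],[0,0,0,0,0,-1.57,0.72],[0,0,0,0,0,-1.57,0.72]]';  python3 jog.py '[[0,0,0,0,0,0,0.3],[0,0,0,0,0,0,0.3],[0,0,0,0,0,0,0.3],[0,0,0,0,0,0,0.3]]'
```

```text
time_s: 15.92
eef_pos: [0.5857, -0.0209, 0.0068]
eef_rot: [-0.0, 0.61, 0.793, 0.0]
wrist_force: [0.2, 1.1, -0.2]
opening: 0.716
grasp_force: 0.0
time_s: 16.42
eef_pos: [0.5865, -0.0209, 0.0073]
eef_rot: [0.001, 0.609, 0.793, 0.0]
wrist_force: [3.4, 2.1, 3.4]
opening: 0.536
grasp_force: 62.4
```

```bash
python3 jog.py '[[0,0,0,0,0,0,0.72],[0,0,0,0,0,0,0.72],[0,0,-0.04,0,0,0,0.72],[0,0,-0.1,0,0,0,1],[0,0,-0.12,0,0,0,1],[0,0,-0.12,0,0,0,1]]'; python3 - <<'E'
from h import *
im,P=snap("wrist","w5"); np.savez("w5.npz",K=P[0],d=P[1],V=P[2]); print(proj("wrist",[.586,-.021,.03],P))
c=im[110:390,180:460]; cv2.imwrite("pics/w5c.png",cv2.resize(c,None,fx=2,fy=2,interpolation=2))
go(.5227,.192,.24,15.4)
E
```

```text
time_s: 17.18
eef_pos: [0.5866, -0.0213, 0.1285]
eef_rot: [0.002, 0.609, 0.793, 0.001]
wrist_force: [-0.6, 0.6, 0.1]
opening: 1.003
grasp_force: 0.0
[[312.66648477 242.98076231]]
rows: [ 0.222  -0.0056 -0.1134] [0.0000e+00 1.0000e-04 1.5629e+00] n 9.0
```

```bash
python3 jog.py '[[0,0,-0.06,0,0,0.18,1],[0,0,-0.113,0,0,0.36,1],[0.05,0,-0.113,0,0,0.54,1],[0.1,-0.002,-0.113,0,0,0.72,1],[0.15,-0.003,-0.113,0,0,0.9,1],[0.2,-0.005,-0.113,0,0,1.08,1],[0.222,-0.006,-0.113,0,0,1.26,1],[0.222,-0.006,-0.113,0,0,1.44,1],[0.222,-0.006,-0.113,0,0,1.563,1],[0.222,-0.006,-0.113,0,0,1.563,1]]'; python3 jog.py '[[0,0,0,0,0,0,1]]';  python3 - <<'E'
from h import *
im,P=snap("wrist","w6"); np.savez("w6.npz",K=P[0],d=P[1],V=P[2]); print(probe_bus.get_obs()["eef_pos"],proj("wrist",[[.5227,.192,.184],[.5227,.192,0]],P))
a=cv2.imread("pics/w5.png")[110:390,180:460]; b=im[60:460,120:520]
cv2.imwrite("pics/m6.png",np.hstack([cv2.resize(a,(400,400)),b]))
E
```

```text
time_s: 18.48
eef_pos: [0.5215, 0.1918, 0.2374]
eef_rot: [0.0, 0.991, 0.135, -0.002]
wrist_force: [0.2, 1.0, -0.2]
opening: 1.002
grasp_force: 0.0
time_s: 18.6
eef_pos: [0.522, 0.1918, 0.2384]
eef_rot: [0.0, 0.991, 0.135, -0.001]
wrist_force: [-0.2, -0.1, 0.6]
opening: 1.002
grasp_force: 0.0
[0.522209   0.19178612 0.23878409] [[317.0149954  270.53338328]
 [316.69120217 200.68999236]]
```

View pics/m6.png

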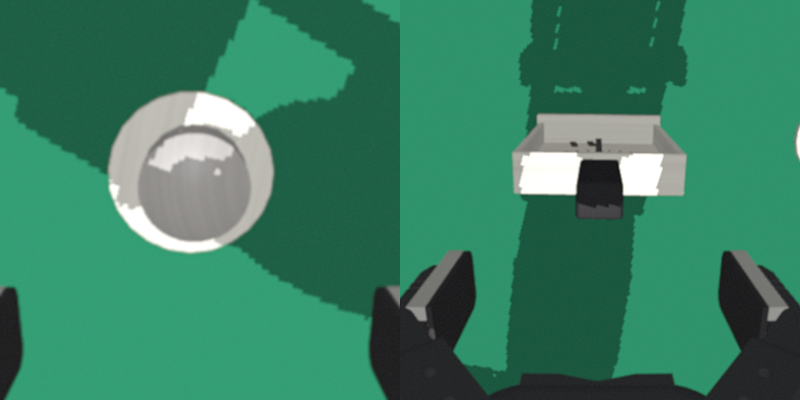

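The left crop shows the stack looks concentric: plate centre x=190, dome centre x≈194, about 1 mm apart. The right crop shows the stem with its near top edge at full-frame (320,279), sides at 297 and 343. The case's near top edge runs from (233,254) to (405,254), so the yaw matches.

```bash
python3 - <<'E'
from h import *
z=np.load("w6.npz"); P=(z["K"],z["d"],z["V"]); o=probe_bus.get_obs(); r=rot(o["eef_rot"])
f=lambda uv,h: r.inv().apply(onz("wrist",uv,h,P)-o["eef_pos"]).round(4)
print("stem",f([[297,279],[343,279]],.184)); print("case near",f([[233,254],[405,254]],.132)); print("case far",f([[233,213],[405,213]],.132))
print(np.degrees(r.as_euler('ZYX')))
E
```

```text
stem [[-0.0039 -0.0101  0.0548]
 [-0.0039  0.0129  0.0548]]
case near [[-0.0077 -0.0523  0.1068]
 [-0.0077  0.0549  0.1068]]
case far [[ 0.0185 -0.0509  0.1068]
 [ 0.0185  0.0534  0.1067]]
[ 1.54965095e+01  9.79269244e-02 -1.79987735e+02]
```

```bash
python3 jog.py '[[0.0056,0.0014,0.05,0,0,0,1],[0.0056,0.0014,0.085,0,0,0,1],[0.0056,0.0014,0.095,0,0,0,1],[0.0056,0.0014,0.097,0,0,0,0.6],[0.0056,0.0014,0.097,0,0,0,0.5]]';  python3 jog.py '[[0,0,0,0,0,0,0.35],[0,0,0,0,0,0,0.2],[0,0,0,0,0,0,0.1],[0,0,0,0,0,0,0.1],[0,0,0,0,0,0,0.1],[0,0,0,0,0,0,0.1]]'; python3 -c "
from h import *
o=probe_bus.get_obs();print(o['eef_pos'],o['torque'],np.degrees(rot(o['eef_rot']).as_euler('ZYX')),o['q'])"
```

```text
time_s: 19.27
eef_pos: [0.5294, 0.1922, 0.1443]
eef_rot: [0.0, 0.991, 0.134, 0.001]
wrist_force: [0.7, -0.3, -0.2]
opening: 0.602
grasp_force: 0.0
time_s: 20.02
eef_pos: [0.5293, 0.1925, 0.1443]
eef_rot: [-0.0, 0.991, 0.134, 0.001]
wrist_force: [-1.0, 1.8, 7.1]
opening: 0.272
grasp_force: 60.0
[0.52933495 0.19251982 0.14425579] [ 0.11919019  0.06339571 -0.03889909] [ 1.54106277e+01 -1.56743742e-01  1.79997618e+02] [1.37949405e-01 2.46390897e-01 1.71558926e+00 3.42396557e-04
 1.17689484e+00 1.43964861e+00]
```

```bash
python3 jog.py '[[0,0,-0.01,0,0,0,0.1],[0,0,-0.04,0,0,0,0.1],[0,0,-0.07,0,0,0,0.1],[0,0,-0.07,0,0,0,0.1],[0,0,-0.07,0,0,0,0.1]]'; python3 -c "
from h import *
o=probe_bus.get_obs();print(o['torque'],np.degrees(rot(o['eef_rot']).as_euler('ZYX')))
go(.5874,-.0206,.214,15.4)"
```

```text
time_s: 20.65
eef_pos: [0.5274, 0.1919, 0.2113]
eef_rot: [0.0, 0.991, 0.134, -0.001]
wrist_force: [-0.1, -0.5, -4.0]
opening: 0.272
grasp_force: 59.5
[0.00462118 0.0133734  0.02009457] [ 1.53989065e+01  1.32548429e-01 -1.79987637e+02]
rows: [ 0.0014  0.2208 -0.0028] [-0.0002  0.0023 -0.    ] n 4.0
```

```bash
python3 jog.py '[[0,0.02,0,0,0,0,0.1],[0.0005,0.06,0,0,0,0,0.1],[0.001,0.1,0,0,0,0,0.1],[0.001,0.14,0,0,0,0,0.1],[0.001,0.18,0,0,0,0,0.1],[0.0014,0.21,0,0,0,0,0.1],[0.0014,0.2208,0,0,0,0,0.1],[0.0014,0.2208,0,0,0,0,0.1],[0.0014,0.2208,0,0,0,0,0.1],[0.0014,0.2208,0,0,0,0,0.1]]'; python3 - <<'E'
from h import *
o=probe_bus.get_obs();print(o['torque'],o["wrist_force"],np.degrees(rot(o['eef_rot']).as_euler('ZYX')))
im,P=snap("wrist","w7"); np.savez("w7.npz",K=P[0],d=P[1],V=P[2])
o=probe_bus.get_obs(); r=rot(o["eef_rot"]); G=o["eef_pos"]+r.apply([-.0014,0,.1443]); print("foot",G)
for h in (28,96): print(proj("wrist",G+r.apply([.014,0,-h/1000]),P))
sc,_=snap("scene","s7"); print(proj("scene",[G,G+[0,0,.096],G+[0,0,.184]]))
a=cv2.resize(im[100:300,220:420],(600,600),interpolation=2); cv2.imwrite("pics/w7c.png",a)
go(.5874,-.0206,.185,15.4)
E
```

```text
time_s: 21.9
eef_pos: [0.5881, -0.0193, 0.2127]
eef_rot: [-0.0, 0.991, 0.135, -0.0]
wrist_force: [-0.6, -0.4, -3.0]
opening: 0.273
grasp_force: 59.9
[-0.06721871 -0.10449877  0.00086195] [-0.60754808 -0.40199724 -3.02117704] [ 1.54802491e+01  9.08989174e-03 -1.79981356e+02]
foot [ 0.58681623 -0.01976541  0.06852562]
[[317.1367971  218.91793316]]
[[317.42329802 251.62399629]]
[[294.0736629  256.59602024]
 [291.29500156 213.2140292 ]
 [288.34240629 166.90625198]]
rows: [-0.0011  0.0008  0.0279] [-0.0001 -0.0001  0.0012] n 1.0
```

View pics/w7c.png

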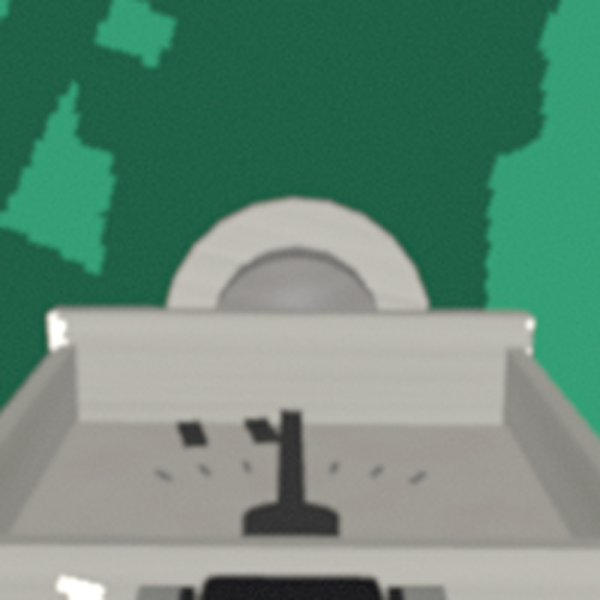

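This is a good view of the dial. The pointer tip is at crop (291,412), the hub near (290,520), and the fork teeth at (192,433) and (263,431), so the gap is near (228,432). The foot is centred over the dome.

```bash
python3 - <<'E'
from h import *
z=np.load("w7.npz"); P=(z["K"],z["d"],z["V"]); o=probe_bus.get_obs(); r=rot(o["eef_rot"]); G=o["eef_pos"]+r.apply([-.0014,0,.1443])
def onx(uv,x):
    c,d=ray("wrist",np.array(uv,float)/3+[220,100],P); c=r.inv().apply(c-G); d=r.inv().apply(d); X=c+d*((x-c[0])/d[:,0])[:,None]; return X*[1,-1,-1]  # gauge axes
for x in (.002,.004,.006,.008,.010): 
    X=onx([[291,411],[192,433],[263,431],[207,433],[248,431],[227.5,432]],x); print(x,(X*1000).round(1).tolist(), "angles",np.round(np.arctan2(X[:,1],.096-X[:,2]),3), np.round(np.hypot(X[:,1],.096-X[:,2])*1000,1))
E
```

```text
0.002 [[2.0, 0.2, 27.5], [2.0, 20.1, 43.9], [2.0, 5.9, 42.5], [2.0, 17.1, 43.9], [2.0, 8.9, 42.5], [2.0, 13.0, 43.2]] angles [0.003 0.368 0.11  0.317 0.165 0.242] [68.5 55.9 53.9 54.9 54.3 54.4]
0.004 [[4.0, 0.2, 34.7], [4.0, 19.6, 50.5], [4.0, 5.8, 49.2], [4.0, 16.7, 50.5], [4.0, 8.7, 49.2], [4.0, 12.7, 49.9]] angles [0.004 0.407 0.122 0.351 0.184 0.268] [61.3 49.5 47.2 48.4 47.6 47.8]
0.006 [[6.0, 0.3, 41.8], [6.0, 19.1, 57.2], [6.0, 5.6, 55.9], [6.0, 16.2, 57.2], [6.0, 8.5, 55.9], [6.0, 12.3, 56.6]] angles [0.005 0.457 0.139 0.396 0.208 0.303] [54.2 43.2 40.5 42.  41.  41.3]
0.008 [[8.0, 0.3, 48.9], [8.0, 18.5, 63.9], [8.0, 5.5, 62.6], [8.0, 15.7, 63.9], [8.0, 8.2, 62.6], [8.0, 12.0, 63.3]] angles [0.006 0.523 0.162 0.456 0.242 0.352] [47.1 37.  33.8 35.7 34.4 34.9]
0.01 [[10.0, 0.3, 56.1], [10.0, 18.0, 70.6], [10.0, 5.3, 69.4], [10.0, 15.3, 70.6], [10.0, 8.0, 69.4], [10.0, 11.7, 70.0]] angles [0.007 0.616 0.197 0.542 0.292 0.421] [39.9 31.1 27.2 29.7 27.8 28.5]
```

```bash
python3 jog.py '[[-0.0006,0.0012,0.012,0,0,0,0.1],[-0.0006,0.0012,0.024,0,0,0,0.1],[-0.0006,0.0012,0.028,0,0,0,0.1],[-0.0006,0.0012,0.029,0,0,0,0.1],[-0.0006,0.0012,0.029,0,0,0,0.1]]'; cat > f.py <<'E'
from h import *
o=probe_bus.get_obs(); e=rot(o['eef_rot']).as_euler('ZYX')
print('F',o['wrist_force'].round(2),'T',o['torque'].round(3),'p',o['eef_pos'].round(4),'eul',np.degrees(e).round(2),'grip',round(o['grasp_force'],1))
E
python3 f.py
```

```text
time_s: 22.62
eef_pos: [0.5883, -0.0218, 0.1839]
eef_rot: [0.0, 0.991, 0.134, 0.0]
wrist_force: [-0.6, 0.0, -3.4]
opening: 0.272
grasp_force: 59.8
F [-0.62  0.05 -3.42] T [ 0.026 -0.008 -0.02 ] p [ 0.5883 -0.0218  0.1839] eul [ 1.5400e+01 -1.0000e-02  1.7999e+02] grip 59.8
```

```bash
python3 jog.py '[[0,0,0.001,0,0,0,0.1],[0,0,0.001,0,0,0,0.1]]'; python3 f.py;  python3 jog.py '[[0,0,0.001,0,0,0,0.1],[0,0,0.001,0,0,0,0.1]]'; python3 f.py
```

```text
time_s: 22.88
eef_pos: [0.5882, -0.0218, 0.183]
eef_rot: [0.0, 0.991, 0.134, 0.0]
wrist_force: [-0.7, -0.0, -3.5]
opening: 0.274
grasp_force: 59.8
F [-0.67 -0.04 -3.51] T [ 0.018 -0.028 -0.01 ] p [ 0.5882 -0.0218  0.183 ] eul [ 1.5400e+01 -2.0000e-02  1.7999e+02] grip 59.8
time_s: 23.12
eef_pos: [0.588, -0.0217, 0.1817]
eef_rot: [-0.0, 0.991, 0.134, -0.0]
wrist_force: [0.1, 0.3, -4.3]
opening: 0.274
grasp_force: 59.8
F [ 0.07  0.3  -4.28] T [ 0.043 -0.003  0.012] p [ 0.588  -0.0217  0.1817] eul [  15.4     0.   -179.99] grip 59.8
```

```bash
python3 jog.py '[[0,0,0.0007,0,0,0,0.1],[0,0,0.0007,0,0,0,0.1]]'; python3 f.py;  python3 jog.py '[[0,0,0.0006,0,0,0,0.1],[0,0,0.0006,0,0,0,0.1]]'; python3 f.py
```

```text
time_s: 23.38
eef_pos: [0.588, -0.0217, 0.181]
eef_rot: [-0.0, 0.991, 0.134, -0.0]
wrist_force: [-0.4, 0.0, -3.8]
opening: 0.267
grasp_force: 59.8
F [-0.35  0.   -3.8 ] T [-0.031 -0.035  0.014] p [ 0.588  -0.0217  0.181 ] eul [ 1.54e+01  1.00e-02 -1.80e+02] grip 59.8
time_s: 23.62
eef_pos: [0.588, -0.0217, 0.1804]
eef_rot: [-0.0, 0.991, 0.134, -0.0]
wrist_force: [0.0, -0.0, -4.4]
opening: 0.27
grasp_force: 59.8
F [ 0.03 -0.02 -4.38] T [ 0.033 -0.034 -0.001] p [ 0.588  -0.0217  0.1804] eul [ 1.54e+01  1.00e-02 -1.80e+02] grip 59.8
```

```bash
python3 jog.py '[[0,0,0.0005,0,0,0,0.1],[0,0,0.0005,0,0,0,0.1]]'; python3 f.py;  python3 jog.py '[[0,0,0.0004,0,0,0,0.1],[0,0,0.0004,0,0,0,0.1]]'; python3 f.py
```

```text
time_s: 23.88
eef_pos: [0.5882, -0.0217, 0.1801]
eef_rot: [0.0, 0.991, 0.134, 0.0]
wrist_force: [-1.0, -0.0, -2.8]
opening: 0.272
grasp_force: 59.8
F [-1.03 -0.02 -2.77] T [ 0.021 -0.01   0.009] p [ 0.5882 -0.0217  0.1801] eul [ 1.5400e+01 -1.0000e-02  1.7999e+02] grip 59.8
time_s: 24.12
eef_pos: [0.5882, -0.0217, 0.1799]
eef_rot: [0.0, 0.991, 0.134, 0.0]
wrist_force: [-1.1, 0.9, -0.1]
opening: 0.273
grasp_force: 60.3
F [-1.06  0.88 -0.06] T [ 0.067  0.145 -0.012] p [ 0.5882 -0.0217  0.1799] eul [ 1.5400e+01 -2.0000e-02  1.7999e+02] grip 60.3
```

```bash
python3 jog.py '[[0,-0.0036,0,-0.025,0,0,0.1],[0,-0.0072,0.0001,-0.05,0,0,0.1],[0,-0.0108,0.0003,-0.075,0,0,0.1],[0,-0.0144,0.0005,-0.1,0,0,0.1],[0,-0.0144,0.0005,-0.1,0,0,0.1]]'; python3 f.py
```

```text
time_s: 24.75
eef_pos: [0.5843, -0.0072, 0.1794]
eef_rot: [0.05, 0.99, 0.135, 0.007]
wrist_force: [-0.1, -0.7, 1.0]
opening: 0.272
grasp_force: 60.5
F [-0.09 -0.72  1.03] T [-0.341 -0.004  0.014] p [ 0.5843 -0.0072  0.1794] eul [ 1.549e+01 -3.000e-02  1.742e+02] grip 60.5
```

```bash
python3 jog.py '[[0,-0.0032,-0.0001,-0.0225,0,0,0.1],[0,-0.0065,-0.0001,-0.045,0,0,0.1],[0,-0.0097,-0.0002,-0.0675,0,0,0.1],[0,-0.0129,-0.0002,-0.09,0,0,0.1],[0,-0.0129,-0.0002,-0.09,0,0,0.1]]'; python3 f.py; python3 jog.py '[[0,0,0,0,0,0,0.1],[0,0,0,0,0,0,0.1],[0,0,0,0,0,0,0.1],[0,0,0,0,0,0,0.1],[0,0,0,0,0,0,0.1],[0,0,0,0,0,0,0.1],[0,0,0,0,0,0,0.1],[0,0,0,0,0,0,0.1],[0,0,0,0,0,0,0.1],[0,0,0,0,0,0,0.1]]' | head -1;  python3 jog.py '[[0,0,0,0,0,0,0.1],[0,0,0,0,0,0,0.1],[0,0,0,0,0,0,0.1],[0,0,0,0,0,0,0.1],[0,0,0,0,0,0,0.1],[0,0,0,0,0,0,0.1],[0,0,0,0,0,0,0.1],[0,0,0,0,0,0,0.1]]' | head -1; python3 f.py; python3 - <<'E'
from h import *
im,P=snap("wrist","w8"); cv2.imwrite("pics/w8c.png",cv2.resize(im[160:300,220:400],(720,560),interpolation=2))
E
```

```text
time_s: 25.38
eef_pos: [0.581, 0.0051, 0.1782]
eef_rot: [0.095, 0.986, 0.134, 0.013]
wrist_force: [-0.4, 0.8, 4.6]
opening: 0.272
grasp_force: 60.9
F [-0.42  0.78  4.64] T [ 0.065  0.193 -0.036] p [0.581  0.0051 0.1782] eul [ 1.5470e+01 -2.0000e-02  1.6905e+02] grip 60.9
time_s: 26.62
time_s: 27.62
F [-2.05  2.63  5.84] T [ 0.4    0.232 -0.052] p [0.581  0.0046 0.1783] eul [ 1.5370e+01 -3.0000e-02  1.6914e+02] grip 61.1
```

View pics/w8c.png

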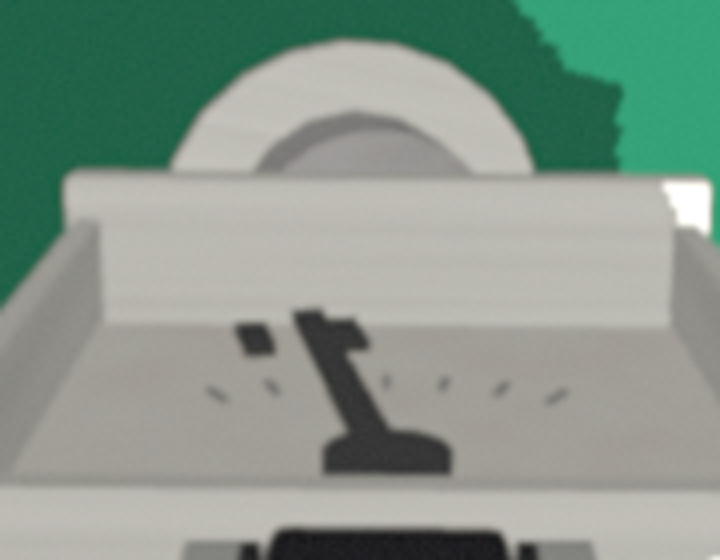

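The pointer tip is at crop (309,314) and the tooth inner edges are at about 276 and 329, giving a gap middle near 303. It needs about 0.012 rad more, and the bearing of about 10 N should be lightened.

```bash
python3 jog.py '[[0,-0.0008,-0.0005,-0.006,0,0,0.1],[0,-0.0015,-0.0009,-0.012,0,0,0.1],[0,-0.0015,-0.0009,-0.012,0,0,0.1],[0,-0.0015,-0.0009,-0.012,0,0,0.1]]'|head -1; python3 f.py; python3 jog.py '[[0,0,0,0,0,0,0.1],[0,0,0,0,0,0,0.1],[0,0,0,0,0,0,0.1],[0,0,0,0,0,0,0.1]]' | head -1; python3 f.py
```

```text
time_s: 28.18
F [0.28 1.84 0.69] T [ 0.518 -0.131  0.058] p [0.5803 0.0063 0.1782] eul [1.5400e+01 2.0000e-02 1.6845e+02] grip 60.4
time_s: 28.68
F [ 0.86  1.67 -2.04] T [ 0.548 -0.138  0.023] p [0.5802 0.0061 0.1783] eul [1.5390e+01 3.0000e-02 1.6844e+02] grip 60.1
```

```bash
for i in 1 2; do python3 f.py; python3 jog.py '[[0,0,0,0,0,0,0.1],[0,0,0,0,0,0,0.1],[0,0,0,0,0,0,0.1],[0,0,0,0,0,0,0.1],[0,0,0,0,0,0,0.1],[0,0,0,0,0,0,0.1],[0,0,0,0,0,0,0.1],[0,0,0,0,0,0,0.1]]' | head -1; done; python3 f.py; python3 - <<'E'
from h import *
im,P=snap("wrist","w9"); sc,_=snap("scene","s9")
a=cv2.resize(im[180:300,220:400],(540,360),interpolation=2); b=cv2.resize(sc[150:330,230:360],(260,360),interpolation=2)
cv2.imwrite("pics/w9c.png",np.hstack([a,b]))
g=cv2.cvtColor(im,cv2.COLOR_BGR2GRAY)
for v in range(236,258,2): print(v,g[v,272:322].tolist())
E
python3 f.py
```

```text
F [ 0.86  1.67 -2.04] T [ 0.548 -0.138  0.023] p [0.5802 0.0061 0.1783] eul [1.5390e+01 3.0000e-02 1.6844e+02] grip 60.1
time_s: 29.68
F [ 0.18 -0.49 -3.62] T [0.245 0.055 0.003] p [0.5803 0.0061 0.1785] eul [1.5400e+01 1.0000e-02 1.6843e+02] grip 59.9
time_s: 30.68
F [ 0.09  0.42 -3.71] T [0.307 0.035 0.012] p [0.5804 0.0062 0.1786] eul [ 15.4    0.   168.43] grip 59.9
236 [181, 182, 180, 181, 181, 182, 181, 180, 181, 180, 181, 181, 181, 181, 181, 182, 183, 182, 180, 176, 170, 164, 162, 161, 158, 157, 158, 170, 179, 184, 183, 182, 183, 183, 183, 182, 182, 183, 181, 183, 181, 181, 182, 181, 183, 182, 182, 181, 182, 182]
238 [184, 184, 184, 184, 184, 184, 185, 184, 184, 186, 185, 186, 182, 182, 184, 185, 186, 185, 177, 151, 109, 76, 72, 70, 70, 67, 78, 110, 149, 171, 176, 177, 174, 168, 164, 163, 168, 178, 185, 186, 185, 185, 185, 185, 185, 186, 186, 185, 184, 185]
240 [175, 174, 175, 175, 175, 173, 163, 147, 138, 137, 140, 135, 128, 128, 150, 168, 176, 176, 171, 145, 103, 63, 53, 53, 53, 54, 54, 55, 70, 81, 85, 83, 79, 76, 70, 72, 92, 132, 166, 177, 178, 178, 179, 178, 179, 178, 179,
[... 1336 characters left out ...]
, 52, 53, 55, 54, 55, 55, 55, 77, 114, 144, 157, 158, 159, 157, 157, 157, 155, 155, 157, 159, 159, 160]
254 [158, 158, 157, 159, 159, 158, 158, 159, 158, 158, 158, 158, 158, 154, 147, 146, 153, 157, 157, 159, 159, 158, 158, 158, 160, 158, 142, 111, 70, 53, 52, 55, 55, 55, 52, 54, 68, 105, 141, 156, 159, 157, 157, 145, 133, 137, 151, 157, 158, 158]
256 [144, 146, 151, 157, 158, 158, 158, 159, 159, 159, 157, 158, 157, 153, 140, 125, 125, 139, 151, 157, 157, 159, 159, 159, 158, 159, 158, 143, 107, 69, 54, 49, 54, 58, 56, 54, 52, 64, 95, 128, 149, 157, 155, 147, 135, 139, 150, 156, 157, 157]
F [-0.2   0.52 -3.68] T [0.299 0.047 0.022] p [0.5804 0.0062 0.1786] eul [ 15.4    0.   168.43] grip 59.9
```

View pics/w9c.png

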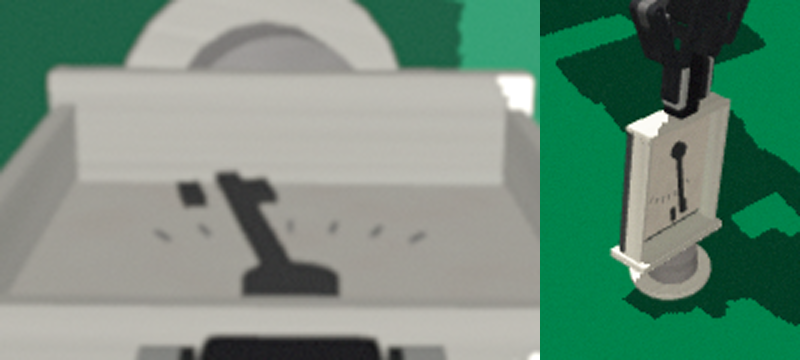

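The tip centre is at u=295.5 and the gap middle is at u=295.8 (inner tooth edges 287.9 and 303.7), so the pointer is on the mark. The scene crop shows the gauge leaning on the dome with only the grip holding it. The bearing has dropped to almost zero, so I lower it a touch.

```bash
python3 jog.py '[[0,-0.0001,0.0004,0,0,0,0.1],[0,-0.0001,0.0004,0,0,0,0.1],[0,-0.0001,0.0004,0,0,0,0.1],[0,-0.0001,0.0004,0,0,0,0.1]]'|head -1; python3 f.py; python3 jog.py '[[0,0,0,0,0,0,0.1],[0,0,0,0,0,0,0.1],[0,0,0,0,0,0,0.1],[0,0,0,0,0,0,0.1]]' | head -1; python3 f.py; python3 jog.py '[[0,0,0,0,0,0,0.1],[0,0,0,0,0,0,0.1],[0,0,0,0,0,0,0.1],[0,0,0,0,0,0,0.1]]' | head -1; python3 f.py
```

```text
time_s: 31.28
F [-0.26  0.48 -1.9 ] T [ 0.234  0.083 -0.01 ] p [0.5805 0.0062 0.1783] eul [ 1.5400e+01 -1.0000e-02  1.6842e+02] grip 60.1
time_s: 31.78
F [-1.07 -0.29 -1.54] T [ 0.225  0.074 -0.002] p [0.5805 0.0061 0.1783] eul [ 1.5400e+01 -1.0000e-02  1.6842e+02] grip 60.1
time_s: 32.28
F [ 0.48  0.59 -1.11] T [0.167 0.075 0.013] p [0.5805 0.0061 0.1783] eul [ 1.5400e+01 -1.0000e-02  1.6842e+02] grip 60.2
```

```bash
python3 jog.py '[[0,0,0.0001,0,0,0,0.1],[0,0,0.0001,0,0,0,0.1],[0,0,0.0001,0,0,0,0.1],[0,0,0.0001,0,0,0,0.1],[0,0,0.0001,0,0,0,0.1],[0,0,0.0001,0,0,0,0.1],[0,0,0.0001,0,0,0,0.1],[0,0,0.0001,0,0,0,0.1]]'|head -1; python3 f.py; python3 jog.py '[[0,0,0,0,0,0,0.1],[0,0,0,0,0,0,0.1],[0,0,0,0,0,0,0.1],[0,0,0,0,0,0,0.1],[0,0,0,0,0,0,0.1],[0,0,0,0,0,0,0.1],[0,0,0,0,0,0,0.1],[0,0,0,0,0,0,0.1]]' | head -1; python3 f.py; python3 - <<'E'
from h import *
im,P=snap("wrist","w10"); g=cv2.cvtColor(im,cv2.COLOR_BGR2GRAY).astype(int)
def edges(row,lo,hi): 
    s=g[row,lo:hi]<115; i=np.flatnonzero(np.diff(s.astype(int))); return (lo+i+.5).tolist()
for v in (238,239,240,244): print(v,edges(v,270,325))
E
```

```text
time_s: 33.28
F [ 0.04 -0.15  0.27] T [ 0.209  0.049 -0.008] p [0.5805 0.0062 0.1782] eul [ 1.5400e+01 -1.0000e-02  1.6842e+02] grip 60.3
time_s: 34.28
F [-0.52  0.25  2.66] T [0.277 0.108 0.032] p [0.5805 0.0061 0.1782] eul [ 1.5400e+01 -1.0000e-02  1.6842e+02] grip 60.5
238 [291.5, 298.5]
239 [291.5, 300.5]
240 [291.5, 308.5]
244 [279.5, 287.5, 293.5, 311.5]
```

Bearing is creeping up because of the arm's integral action, so I'm backing off slightly.

```bash
python3 jog.py '[[0,0,-0.0002,0,0,0,0.1],[0,0,-0.0002,0,0,0,0.1],[0,0,-0.0002,0,0,0,0.1],[0,0,-0.0002,0,0,0,0.1],[0,0,-0.0002,0,0,0,0.1],[0,0,-0.0002,0,0,0,0.1],[0,0,-0.0002,0,0,0,0.1],[0,0,-0.0002,0,0,0,0.1]]'|head -1; python3 f.py; for i in 1 2; do python3 jog.py '[[0,0,0,0,0,0,0.1],[0,0,0,0,0,0,0.1],[0,0,0,0,0,0,0.1],[0,0,0,0,0,0,0.1],[0,0,0,0,0,0,0.1],[0,0,0,0,0,0,0.1],[0,0,0,0,0,0,0.1],[0,0,0,0,0,0,0.1]]' | head -1; python3 f.py; done
```

```text
time_s: 35.33
F [-0.02  0.35  0.77] T [ 0.138 -0.082 -0.021] p [0.5804 0.0062 0.1782] eul [ 15.4    0.   168.43] grip 60.4
time_s: 36.33
F [ 0.32  0.11 -0.13] T [ 0.026 -0.09   0.044] p [0.5804 0.0062 0.1782] eul [1.5400e+01 1.0000e-02 1.6843e+02] grip 60.3
time_s: 37.33
F [-0.57 -0.24 -0.7 ] T [ 0.049 -0.116 -0.071] p [0.5803 0.0062 0.1782] eul [1.5400e+01 1.0000e-02 1.6843e+02] grip 60.3
```

```bash
python3 -c "
from bench import ctrl, camrig, probe_bus, hand_in
print(hand_in())"
```

```text
the job is handed in; nothing more can be done
None
```

The rocking rest is built and handed in at about 37 s: the gauge is held by its stem, leaning about 0.20 rad and bearing about 3 N on the dome, with its pointer centred in the index gap to within about 0.2 mm by camera. The two discs sit about 1 mm off the plate's centre by the wrist camera, and the arm stayed clear of the jar, spool and screwdriver.

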